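# Tip bearing balls from a dip cup under a low shelf and shut the box

### The arm

A 6-joint arm with a two-finger parallel gripper is mounted at the origin on the work surface. World frame = base frame: x ahead of the robot, y to its left, z up, the work surface at z = 0. Lengths are in m, angles in degrees, forces in N, time in s.
With the tool pointing down it reaches from about 0.375 to 0.825 m from the base axis. Payload 5.5 kg.
Tool frame: the origin (TCP) lies midway between the tips of the shut fingers; the grasp point (between the pads) lies 19 mm behind it; z points along the fingers, y is the line along which they close (so a half turn about z gives the same grasp; the last joint's range is limited). The gripper opens to 85 mm and grips with 20 to 120 N. Pads are 22 mm wide; open, the fingers measure 114 mm over their backs; the gripper's body (76 mm by 85 mm) begins 54 mm behind the grasp point. The pads swing forward as they close: fully open they stand 13 mm farther back than shut.
Start: joints at [-66.635, 17.962, -2.699, 69.339, 0, 90], TCP at [0.238, -0.551, 0.231] pointing down, gripper open.
Joint ranges: [-152.73, 152.73], [-39.44, 99.34], [-58.76, 71.6], [-118.89, 123.64], [-81.53, 83.1], [-180, 180]. Speed limits (degrees/s): [136.94, 136.94, 172.46, 180, 180, 180].

### API

Orientations are given as [roll, pitch, yaw] about the fixed x, y, z axes, in that order (R = Rz(yaw) Ry(pitch) Rx(roll)).
In Python, from plant import r, vision, finish_job gives the robot as it stands. The module is installed in compiled form; this text tells all that it offers.
- The arm moves only by the shell command python3 -m inch 'ROWS' [FORCE]. ROWS is JSON, a list of rows, each a list of 3 entries, a list of its own where there are three numbers: the turn, a rotation vector about the world's x, y, z in degrees, then the shift along the world's x, y, z in cm, then the opening, from 0 (shut) to 1 (fully open). A call has 1 to 8 rows; each row is the pose to reach, as a shift and turn from the pose commanded when the call began; what a row does not reach only later rows make up. A row lasts 1/8 s, in which the tool goes at most 62.5 mm and 10.7 degrees, less where a joint would pass 70% of its speed; a pose out of reach is approached as far as the arm can. A call with a gripper value outside its range is refused whole. The fingers move at their own pace and stop on an object; FORCE is the grip in N (left out, the last holds). Time passes only in rows, so rows that repeat a pose let the fingers close. It gives the time, the measured TCP pose, the force and the opening at its end, in the units of the state.
- r.read_state(): the state, without advancing time (a new reading comes with each control period).
- vision.camera(name): name is "scene" or "top"; returns a dict with "frame" (420x560x3 uint8, blue, green, red), "vertical_fov" (degrees; the focal length in pixels is half the picture's height over the tangent of half this angle, whatever the lens; pixels are square), "cx", "cy" (the principal point, pixels), "k1" (the pictures are not rectified: a ray, as slopes to the right and down, at radius r is drawn at 1 + k1 r^2 times it, then the intrinsics apply), "rvec" (rotation vector, rad) and "tvec" (3), from world to camera coordinates, as OpenCV has them. Camera axes: x right, y down, z forward; pixel columns grow to the right and rows downward; lengths in m; the calibration is good to about 2 mm. A picture is of the moment at which its call begins. There is no depth.
- finish_job(): hands the job in, once; it reports no verdict.
The state is a dict: "clock": time; "joint_pos": joint angles; "joint_vel": joint speeds; "effort": joint torques, N m; "eef_pos": TCP position; "eef_rot": TCP orientation; "contact_force": force on the tool from outside, world axes, zero at the start; "moment": the same for the moment, N m; "width": finger opening in m.
Only numpy, scipy, OpenCV 4.12 (cv2) and the standard library are available. Lean on these libraries where they do the work, as an engineer would, in place of code of your own. Each camera call takes 0.05 s, during which the arm holds its last target. There are 200 camera calls.

### The job

Take the long-handled dip cup by its handle and, under the low instrument shelf, tip its three bearing balls into the open rear compartment of the parts box. Then stand the empty cup upright on the bench again and slide the box's cover fully shut over the balls. Do not knock the shelf, and leave the other things where they are.

Things in the scene. Friction and masses are not known exactly. Their poses are not given: they have to be found in the camera images.
- dipcup: Loose aluminium dip cup, about 0.14 kg. Origin: centre of its underside; z up its axis; handle along its -x. Cup 55 mm high, outer radius 24 mm at base flaring straight to 44 mm at rim (20 degrees), wall 3 mm, floor 4 mm. Handle axis 48 mm above the underside: flat neck 10 mm wide, 6 mm high, to x = -95 mm, then an octagonal grip to x = -180 mm.
- cup_grip (a point): Point on the axis of the cup's black octagonal grip, 140 mm from the cup's axis, 48 mm above the underside: a good place to hold it. The grip is 14 mm across opposite flats (flats face up/down, left/right and at 45 degrees). Axes as the cup's.
- ball0_center (a point): Centre of one of the three loose steel balls, 16 mm diameter, 17 g, lying in the cup at the start; they are alike.
- ball1_center (a point): Centre of one of the three loose steel balls, 16 mm diameter, 17 g, lying in the cup at the start; they are alike.
- ball2_center (a point): Centre of one of the three loose steel balls, 16 mm diameter, 17 g, lying in the cup at the start; they are alike.
- partsbox: Grey parts box fixed to the bench, under the shelf and reaching out in front. Origin on the bench below the centre of the rear compartment; z up; its -x points to the front (robot side). Box x = -120 to 50, y = -50 to 50, height 50 mm. Rear compartment: inside x and y -45 to 45 mm, floor at 5 mm. The front compartment (x = -115 to -50 mm) is not used.
- compartment (a point): Centre of the rear compartment's floor, axes as the parts box's.
- cover (a joint): Flat sliding steel cover of the box: 0 = fully shut over the rear compartment, positive (m) = drawn to the front (box -x), at most 0.09; starts 0.06 or more open. Top 57 mm above the bench; rear edge at box x = 50 mm minus the joint value. About 2 N friction; it stays where left.
- cover_tab (a point): Middle of the top edge of the cover's upright tab, 78 mm above the bench: a plate 40 mm wide (box y), 9 mm thick (box x), standing 21 mm above the cover. At box x = -115 mm when shut, further to the front by the joint value; always in front of the shelf.
- shelf_under (a point): Centre of the low shelf's underside, 180 mm above the bench, above the box's origin, axes as the box's. Fixed board 110 mm deep (box x = -55 to 55), 270 wide, 12 thick, instruments on it to 240 mm above the bench; open to front and rear (a fixed spray can stands 90 mm or more behind the board's middle); side walls 10 mm thick at box y = -130 and 130 mm.
- shelf: The same shelf with its side walls and instruments; origin at point shelf_under.
- compressor: Air compressor, aluminium cylinder and black motor block on a foot, 180 x 100 x 100 mm high, brass nipple to 130 mm; fixed to the bench; origin centre of its underside, long along its x.
- connector: Bystander: cream plastic plug housing, 55 x 34 x 26 mm. Origin at its underside.
- pulley: Bystander: bare aluminium pulley lying flat, 56 mm across, 25 mm high. Origin at its underside.
- jar: Bystander: slim jar with black cap, 34 mm across, 85 mm high, standing under the shelf beside the parts box. Origin at its underside.
- wrench: Bystander: steel open-ended wrench 170 mm long, lying in front of the compressor. Origin at its underside.
- driver: Bystander: screwdriver 180 mm long, lying behind the shelf. Origin at its underside.
- cup_rim (a point): Centre of the cup's mouth, 55 mm above its underside on its axis.
Not all that is in view belongs to the job. Leave any brown or pink look-alike of the dipcup alone.

How it is judged:
By the outcome, as a careful person would: the job done as asked, in the order asked, and still so for the second after the job is handed in, with the robot touching nothing.
It also fails if it takes over 72 s, if anything falls off the work surface, if the arm or the gripper's body presses on something with over 40 N, if the wrist force passes 120 N, or if a joint passes its speed limit or range.

## Working session

There is one attempt and no reset: what is moved stays moved. The work goes in short steps, Python scripts to look and compute and a shell command to move; the robot and the scene stay as the last step left them, time stands still between calls to the robot, and variables do not carry over. Pictures are saved under pics/ and viewed, on a budget of 10 in all, crops included, one or two more only if the job needs it, and the job is handed in when it is done.

```bash
mkdir -p pics; ls; cat > h.py <<'E'
import numpy as np, cv2
from plant import r, vision
def cam(n):
    c=vision.camera(n); f=210/np.tan(np.radians(c['vertical_fov']/2))
    c['K']=np.array([[f,0,c['cx']],[0,f,c['cy']],[0,0,1]]); c['D']=np.array([c['k1'],0,0,0,0.])
    c['rvec']=np.array(c['rvec'],float).reshape(3);c['tvec']=np.array(c['tvec'],float).reshape(3)
    c['R']=cv2.Rodrigues(c['rvec'])[0]; c['C']=-c['R'].T@c['tvec']; return c
def ray(c,uv):
    p=cv2.undistortPoints(np.array(uv,float).reshape(-1,1,2),c['K'],c['D']).reshape(-1,2)
    d=np.c_[p,np.ones(len(p))]@c['R']; return d
def atz(c,uv,z):
    d=ray(c,uv); z=np.broadcast_to(z,len(d)); return c['C']+d*((z-c['C'][2])/d[:,2])[:,None]
def proj(c,P): return cv2.projectPoints(np.array(P,float).reshape(-1,1,3),c['rvec'],c['tvec'],c['K'],c['D'])[0].reshape(-1,2)
E
python3 - <<'E'
from h import *
for n in('scene','top'):
    c=cam(n); cv2.imwrite(f'pics/{n}0.png',cv2.resize(c['frame'],(800,600),interpolation=cv2.INTER_CUBIC)); print(n,c['C'],c['vertical_fov'],c['k1'])
print(r.read_state())
E
```

```text
pics
scene [ 1.39333342 -0.31490571  1.04155851] 52.948617289307236 -0.022280007118107608
top [0.33671675 0.05413707 1.41097748] 48.600975850909094 0.03676265882492386
{'clock': 0.1, 'joint_pos': array([-6.66344087e+01,  1.80003724e+01, -2.74788714e+00,  6.93403590e+01,
       -1.19730772e-04,  9.00002686e+01]), 'joint_vel': array([ 0.08119239, -0.01020222,  0.08131167, -0.06962241, -0.06850446,
        0.02786128]), 'effort': array([ 4.69002953e-04, -5.40766740e+01,  3.40541303e+01,  1.11891475e-02,
        1.87406681e-05, -2.41084865e-05]), 'eef_pos': array([ 0.23775154, -0.55031964,  0.23052303]), 'eef_rot': array([-1.79911382e+02,  1.20146097e-04,  2.33653229e+01]), 'contact_force': array([ 0.94166923, -0.44274826, -0.8776083 ]), 'moment': array([ 0.02861119,  0.04724001, -0.03336615]), 'width': 0.08548196241916567}
```

View pics/scene0.png

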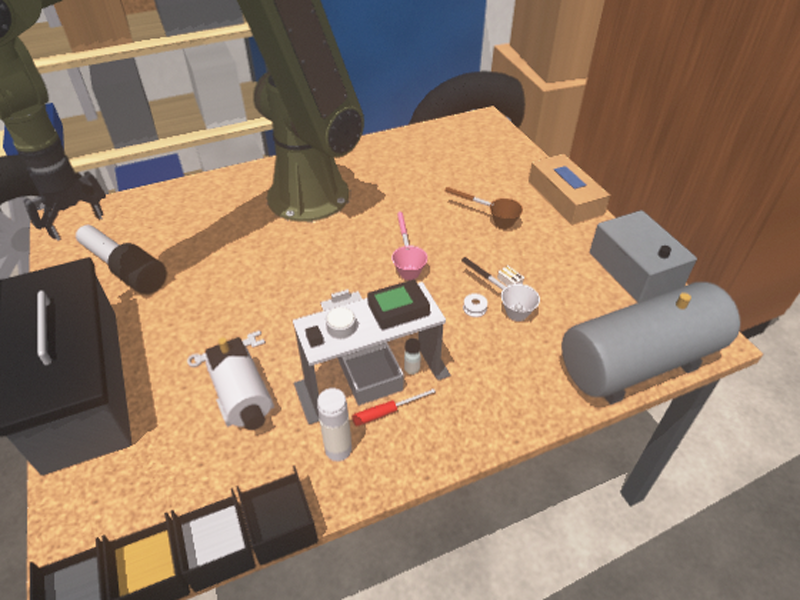

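View pics/top0.png

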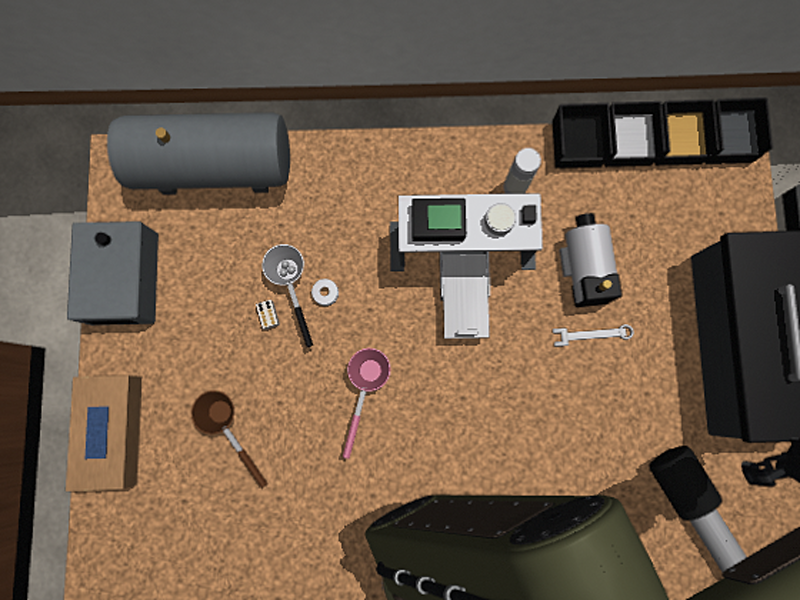

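The metal dip cup is at top (283,265) with its black grip running to (308,345). The look-alikes are pink (368,370) and brown (213,410). Only the bare metal cup with a black grip and balls inside fits the description. The box and cover are at (466,290), with the tab near (468,332). One enlarged crop covers both.

```bash
python3 - <<'E'
from h import *
a=cam('top')['frame']
A=cv2.resize(a[165:250,170:270],(400,340)*1,interpolation=cv2.INTER_CUBIC)
B=cv2.resize(a[130:245,270:385],(400,400),interpolation=cv2.INTER_CUBIC)
o=np.zeros((400,800,3),np.uint8);o[:340,:400]=A;o[:,400:]=B
cv2.imwrite('pics/c1.png',o)
E
```

```text
(no output)
```

View pics/c1.png

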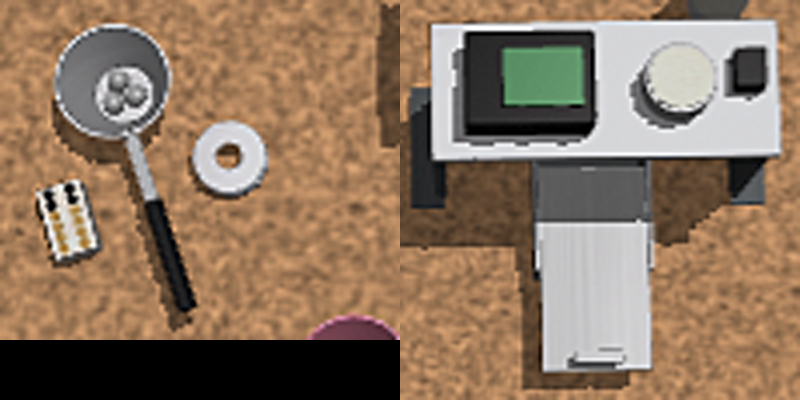

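The left crop shows the bare-metal cup with three balls (crop 113,82) and its black grip ending at (187,308), so the identity is confirmed. The right crop shows the shelf, with the cover from row 222 to row 372 and the tab at about (597,358). Next I measure.

```bash
python3 - <<'E'
from h import *
np.set_printoptions(precision=4,suppress=True)
c=cam('top'); s=cam('scene')
A=lambda u,v:(170+u/4-.4,165+v/4-.4); B=lambda u,v:(270+(u-400)/3.478-.4,130+v/3.478-.4)
g=cv2.cvtColor(c['frame'],cv2.COLOR_BGR2GRAY)
rim=atz(c,[A(113,82)],.055)[0]; 
ge=atz(c,[A(187,308),A(152,200),A(132,140)],.05); 
d=ge[0]-rim; print('rim',rim,'end/start/neck',ge,'len',[np.hypot(*(x-rim)[:2]) for x in ge],'yaw',np.degrees(np.arctan2(-d[1],-d[0])))
# black grip line fit
sub=c['frame'][210:246,200:222].max(2); ys,xs=np.where(sub<60); P=atz(c,np.c_[xs+200,ys+210],.05); print(len(xs)); m=P.mean(0); u=np.linalg.svd(P-m)[2][0]; print('grip mean',m,'dir',np.degrees(np.arctan2(u[1],u[0])),'dist',np.hypot(*(m-rim)[:2]),'spread',((P-m)@u).min(),((P-m)@u).max())
print('rim edges',atz(c,[A(55,82),A(171,82),A(113,25),A(113,138)],.055))
print('shelf top',atz(c,[B(432,22),B(778,20),B(780,155),B(432,160)],.192))
print('cover',atz(c,[B(540,222),B(652,222),B(651,370),B(543,372)],.057))
print('box open',atz(c,[B(535,163),B(652,163)],.05))
print('tab',atz(c,[B(597,350),B(612,350),B(570,362),B(622,358)],.078))
print('proj into scene 800x600: rim, gripend',proj(s,[rim,ge[0]])/.7)
E
```

```text
rim [0.6299 0.3122 0.055 ] end/start/neck [[0.4606 0.2584 0.05  ]
 [0.5412 0.2841 0.05  ]
 [0.5866 0.2989 0.05  ]] len [np.float64(0.1776523658818909), np.float64(0.09307958181167436), np.float64(0.045275886566337714)] yaw 17.63279933107087
137
grip mean [0.4994 0.2715 0.05  ] dir -162.22806923609576 dist 0.13675274585901345 spread -0.04311735533021617 0.05100227711638323
rim edges [[0.6311 0.3552 0.055 ]
 [0.6288 0.2692 0.055 ]
 [0.6734 0.3124 0.055 ]
 [0.5876 0.3121 0.055 ]]
shelf top [[ 0.731   0.0665  0.192 ]
 [ 0.725  -0.2036  0.192 ]
 [ 0.6171 -0.199   0.192 ]
 [ 0.6205  0.0692  0.192 ]]
cover [[ 0.5954 -0.0198  0.057 ]
 [ 0.5928 -0.1151  0.057 ]
 [ 0.4666 -0.1084  0.057 ]
 [ 0.4673 -0.0179  0.057 ]]
box open [[ 0.6485 -0.0177  0.05  ]
 [ 0.6458 -0.1183  0.05  ]]
tab [[ 0.4823 -0.0621  0.078 ]
 [ 0.482  -0.0745  0.078 ]
 [ 0.473  -0.0394  0.078 ]
 [ 0.4751 -0.0824  0.078 ]]
proj into scene 800x600: rim, gripend [[519.267  295.0799]
 [463.25   256.7911]]
```

The cup axis is at (0.630, 0.312) with yaw about 17.7°, and the grip point is at about (0.497, 0.270, 0.048). The box origin is at about (0.673, -0.067) with yaw about -1°. The sizes fit: rim 86 mm, handle 178 mm, board 268 x 110 mm.

The plan is to hold the grip with the tool tilted 45° to the right, then roll about -110° to pour towards +y. First I travel.

```bash
cat > log.py <<'E'
from plant import r
import json
s=r.read_state(); d=[list(map(float,s[k])) for k in('joint_pos','eef_pos','eef_rot')]
open('k.jsonl','a').write(json.dumps(d)+'\n')
print(round(s['clock'],2),[[round(x,3) for x in l] for l in d],round(s['width'],4),[round(float(x),1) for x in s['contact_force']])
E
python3 log.py
python3 -m inch '[[[0,0,-5.7],[2,6,0],0.4],[[0,0,-5.7],[4,12,0],0.4],[[0,0,-5.7],[6,18,0],0.4],[[0,0,-5.7],[8,24,0],0.4],[[0,0,-5.7],[10,30,0],0.4],[[0,0,-5.7],[12,36,0],0.4],[[0,0,-5.7],[14,42,0],0.4],[[0,0,-5.7],[16,48,0],0.4]]' 60; python3 log.py
python3 -m inch '[[[0,0,0],[2,5,0],0.4],[[0,0,0],[4,10,0],0.4],[[0,0,0],[6,15,0],0.4],[[0,0,0],[8,20,0],0.4],[[0,0,0],[10,25,0],0.4],[[0,0,0],[10,30,0],0.4],[[0,0,0],[10,34,0],0.4],[[0,0,0],[10,34,0],0.4]]'; python3 log.py
```

```text
0.25 [[-66.636, 17.985, -2.724, 69.339, 0.0, 89.999], [0.238, -0.551, 0.231], [-179.952, -0.0, 23.365]] 0.0857 [-0.0, -0.2, -0.4]
clock: 1.25
eef_pos: [0.3964, -0.0746, 0.2316]
eef_rot: [180.0, -0.1, 17.6]
contact_force: [2.0, -0.3, -0.1]
width: 0.034
1.25 [[-10.649, -3.404, -27.241, 66.098, -0.003, 151.704], [0.396, -0.075, 0.232], [179.967, -0.056, 17.647]] 0.034 [2.0, -0.3, -0.1]
clock: 2.25
eef_pos: [0.5136, 0.2208, 0.231]
eef_rot: [-177.6, 0.1, 21.9]
contact_force: [-0.2, -0.5, 0.0]
width: 0.0342
2.25 [[21.871, 13.629, -8.508, 67.974, 2.352, 179.943], [0.514, 0.221, 0.231], [-177.648, 0.108, 21.928]] 0.0342 [-0.2, -0.5, 0.0]
```

```bash
python3 -m inch '[[[9.5,3,0],[0,0,0],0.4],[[19,6.1,0],[0,0,0],0.4],[[28.6,9.1,0],[0,0,0],0.4],[[38,12.2,0],[0,0,0],0.4],[[42.9,13.7,0],[0,0,0],0.4],[[42.9,13.7,0],[0,0,0],0.4],[[42.9,13.7,0],[0,0,0],0.4]]'; python3 log.py
```

```text
clock: 3.12
eef_pos: [0.5135, 0.22, 0.2318]
eef_rot: [-132.8, -2.9, 20.7]
contact_force: [0.6, 0.3, 0.2]
width: 0.0343
3.12 [[-1.093, 25.085, -7.611, 76.796, 43.97, 148.993], [0.514, 0.22, 0.232], [-132.792, -2.933, 20.699]] 0.0343 [0.6, 0.3, 0.2]
```

```bash
cat > kin.py <<'E'
import numpy as np, json
from scipy.spatial.transform import Rotation as Ro
from scipy.optimize import least_squares
D=[json.loads(l) for l in open('k.jsonl')]
def fk(q,p,s=(1,-1,1,1,1)):
    x2,z2,x3,z3,x4,z4,x5,xt,zt,t6=p; q=np.radians(q)
    ax=[[0,0,1],[0,1,0],[0,s[1],0],[0,s[2],0],[0,0,s[3]],[s[4],0,0]]
    pt=np.array([[0,0,0],[x2,0,z2],[x3,0,z3],[x4,0,z4],[x5,0,zt],[0,0,zt]],float)
    T=np.array([xt,0,zt]); R=Ro.from_euler('xyz',[t6,0,0],degrees=True)*Ro.from_matrix([[0,0,1],[0,1,0],[-1,0,0]])
    for i in range(5,-1,-1):
        E=Ro.from_rotvec(np.array(ax[i])*q[i]); T=E.apply(T-pt[i])+pt[i]; R=E*R
    return T,R
def fit():
    best=None
    for s5 in(1,-1):
     for s6 in(1,-1):
      for t6 in(0,90,180,-90):
        s=(1,-1,1,s5,s6); p0=np.array([0,.3,0.05,.65,.4,.65,.45,.65,.65,t6],float)
        def res(p):
            o=[]
            for q,x,e in D:
                T,R=fk(q,p,s); o+=list((T-x)*20); o+=list((Ro.from_euler('xyz',e,degrees=True).inv()*R).as_rotvec())
            return np.array(o+list((p-p0)[:9]*.002))
        f=least_squares(res,p0)
        if best is None or f.cost<best[0].cost: best=(f,s)
    return best[0].x,best[1],best[0].cost
Lo=np.array([-152.7,-39.4,-58.7,-118.8,-81.5,-180]);Hi=np.array([152.7,99.3,71.6,123.6,83.1,180])
def ik(x,R,p,s,q0):
    f=lambda q:np.r_[(fk(q,p,s)[0]-x)*20,(R.inv()*fk(q,p,s)[1]).as_rotvec()*3]
    o=least_squares(f,np.clip(q0,Lo+.1,Hi-.1),bounds=(Lo,Hi),x_scale=30); return o.x,o.cost
E
python3 - <<'E'
from kin import *
np.set_printoptions(precision=3,suppress=True)
p,s,c=fit(); print(p,s,c)
for q,x,e in D:
    T,R=fk(q,p,s); print((T-x)*1e3,np.degrees((Ro.from_euler('xyz',e,degrees=True).inv()*R).magnitude()))
json.dump([list(p),s],open('p.json','w'))
# grasp: desired orientation
def tool(yaw,tilt): # tilt>0: body toward right(-y) of handle dir
    return Ro.from_rotvec(np.array([np.cos(np.radians(yaw)),np.sin(np.radians(yaw)),0])*np.radians(tilt))*Ro.from_euler('xyz',[180,0,yaw],degrees=True)
def show(n,g,yaw,tilt,q0):
    R=tool(yaw,tilt); x=np.array(g)+R.apply([0,0,.019]); q,c=ik(x,R,p,s,q0); print(n,x,R.as_euler('xyz',degrees=True),q,'cost %.1e'%c); return q
q=D[-1][0]
q=show('pre',[.497,.27,.12],17.7,45,q);q=show('grasp',[.497,.27,.048],17.7,45,q)
q=show('lift',[.46,.26,.14],17.7,45,q)
for yaw in(-1,8,15):
    a=np.radians(yaw); ax=np.array([np.cos(a),np.sin(a),0])
    print('yaw',yaw); q1=q
    for cx in(.55,.6,.678):
        q1=show('in%.2f'%cx,np.array([cx,-.067,.12])-.14*ax,yaw,45,q1)
    for t in(20,0,-20,-40,-55,-65): q1=show('t%d'%t,np.array([.678,-.067,.12])-.14*ax,yaw,t,q1)
E
```

```text
[ 0.     0.283  0.     0.805  0.441  0.881  0.574  0.904  0.881 -0.   ] (1, -1, 1, 1, 1) 4.3016529405967005e-07
[ 0. -0. -0.] 5.747358464444064e-14
[ 0. -0. -0.] 2.0351334891401813e-14
[-0. -0.  0.] 4.7778800506595373e-14
[ 0.  0. -0.] 5.904573898177247e-14
pre [0.493 0.283 0.107] [-135.     0.    17.7] [  6.061  27.516 -20.231  53.658  43.834 163.759] cost 3.5e-29
grasp [0.493 0.283 0.035] [-135.     0.    17.7] [  6.061  32.931 -22.968  45.507  43.834 163.759] cost 5.0e-20
lift [0.456 0.273 0.127] [-135.     0.    17.7] [  5.408  22.915 -24.528  54.575  43.701 162.874] cost 4.2e-29
yaw -1
in0.55 [ 0.41  -0.051  0.107] [-135.    0.   -1.] [-35.063  25.745 -25.594  67.914  35.858 136.284] cost 9.1e-21
in0.60 [ 0.46  -0.051  0.107] [-135.    0.   -1.] [-32.002  28.819 -19.997  68.436  37.308 139.642] cost 2.9e-20
in0.68 [ 0.538 -0.051  0.107] [-135.    0.   -1.] [-28.087  34.094 -10.264  70.124  39.017 144.122] cost 3.6e-26
t20 [ 0.538 -0.058  0.102] [-160.    0.   -1.] [-17.71   21.318 -18.519  56.137  19.122 162.283] cost 6.3e-20
t0 [ 0.538 -0.065  0.101] [180.   0.  -1.] [ -6.842  
[... 1771 characters left out ...]
43.464   5.465  86.194  31.253 127.366] cost 2.3e-22
t20 [ 0.541 -0.097  0.102] [-160.    0.   15.] [-19.882  26.936 -10.151  64.671  16.294 143.429] cost 1.8e-30
t0 [ 0.543 -0.103  0.101] [180.   0.  15.] [-10.769  17.902 -20.598  51.5     0.    154.231] cost 8.5e-20
t-20 [ 0.544 -0.11   0.102] [160.   0.  15.] [ -0.022  14.172 -28.624  41.815 -19.289 164.062] cost 5.1e-20
t-40 [ 0.546 -0.115  0.105] [140.   0.  15.] [ 10.437  16.809 -33.588  35.784 -39.848 174.052] cost 8.6e-20
t-55 [ 0.547 -0.118  0.109] [125.   0.  15.] [ 16.425  21.73  -36.265  32.012 -54.441 180.   ] cost 3.5e-03
t-65 [ 0.547 -0.12   0.112] [115.   0.  15.] [ 19.205  24.873 -39.64   25.534 -63.707 180.   ] cost 2.9e-02
```

The fitted model matches the four logged poses exactly, but J6 would run out of range at the pour. A half turn of the tool fixes that, so I check the flipped plan.

```bash
cat >> kin.py <<'E'
def tool(yaw,tilt,fl=1):
    R=Ro.from_rotvec(np.array([np.cos(np.radians(yaw)),np.sin(np.radians(yaw)),0])*np.radians(tilt))*Ro.from_euler('xyz',[180,0,yaw],degrees=True)
    return R*Ro.from_euler('z',180*fl,degrees=True)
def show(n,g,yaw,tilt,q0,P):
    R=tool(yaw,tilt); x=np.array(g)+R.apply([0,0,.019]); q,c=ik(x,R,P[0],P[1],q0); print(n,x,q,'cost %.0e'%c); return q
E
python3 - <<'E'
from kin import *
np.set_printoptions(precision=3,suppress=True)
P=json.load(open('p.json')); D=[json.loads(l) for l in open('k.jsonl')]
q=np.array(D[-1][0]); R=Ro.from_euler('xyz',D[-1][2],degrees=True)
print('toolz',R.apply([0,0,1]), 'J4,J5 z'); q[5]-=180
q=show('pre',[.497,.27,.12],17.7,45,q,P);q=show('grasp',[.497,.27,.048],17.7,45,q,P)
q=show('lift',[.46,.26,.14],17.7,45,q,P)
ax=np.array([1,-.02,0])
for cx in(.54,.6,.678): q=show('in%.2f'%cx,np.array([cx,-.088,.12])-.14*ax,-1.2,45,q,P)
for t in(20,0,-20,-40,-55,-65,-72): q=show('t%d'%t,np.array([.678,-.088,.12])-.14*ax,-1.2,t,q,P)
Rp=R*Ro.from_euler('z',-180,degrees=True)
print('turn left to grasp after flip',np.degrees((tool(17.7,45)*Rp.inv()).as_rotvec()), D[-1][1])
E
```

```text
toolz [-0.227  0.699 -0.678] J4,J5 z
pre [0.493 0.283 0.107] [  6.061  27.516 -20.231  53.658  43.834 -16.241] cost 5e-19
grasp [0.493 0.283 0.035] [  6.061  32.931 -22.968  45.507  43.834 -16.241] cost 4e-20
lift [0.456 0.273 0.127] [  5.408  22.915 -24.528  54.575  43.701 -17.126] cost 4e-28
in0.54 [ 0.4   -0.072  0.107] [-37.71   26.436 -24.727  69.588  34.634 -46.311] cost 4e-20
in0.60 [ 0.46  -0.072  0.107] [-33.874  30.018 -18.115  70.229  36.528 -42.208] cost 3e-29
in0.68 [ 0.538 -0.072  0.107] [-29.818  35.218  -8.408  71.968  38.369 -37.655] cost 1e-25
t20 [ 0.538 -0.079  0.102] [-19.702  22.064 -17.426  57.099  18.926 -19.601] cost 3e-19
t0 [ 0.538 -0.085  0.101] [ -8.999  17.137 -21.67   51.193  -0.     -7.799] cost 8e-28
t-20 [ 0.538 -0.092  0.102] [  2.274  18.096 -23.113  50.055 -19.962   3.696] cost 4e-21
t-40 [ 0.538 -0.097  0.105] [ 11.999  24.989 -21.396  54.461 -38.741  17.023] cost 6e-19
t-55 [ 0.538 -0.101  0.109] [ 17.396  33.797 -17.592  63.097 -50.931  30.396] cost 4e-21
t-65 [ 0.538 -0.102  0.112] [ 19.948  41.425 -13.595  72.71  -57.701  42.469] cost 4e-24
t-72 [ 0.538 -0.103  0.114] [ 21.226  47.661 -10.075  81.842 -61.538  53.175] cost 6e-27
turn left to grasp after flip [-3.049  2.044 -3.054] [0.5135030428149803, 0.2199861097218023, 0.23182526851886356]
```

```bash
T='x'
python3 -m inch '[[[19.3,-59.4,57.6],[0,0,0],0.4],[[19.3,-59.4,57.6],[0,0,0],0.4],[[19.3,-59.4,57.6],[0,0,0],0.4],[[19.3,-59.4,57.6],[0,0,0],0.4],[[19.3,-59.4,57.6],[0,0,0],0.4],[[19.3,-59.4,57.6],[0,0,0],0.4],[[19.3,-59.4,57.6],[0,0,0],0.4],[[19.3,-59.4,57.6],[0,0,0],0.4]]' >/dev/null
python3 -m inch '[[[19.3,-59.4,57.6],[0,0,0],0.4],[[19.3,-59.4,57.6],[0,0,0],0.4],[[19.3,-59.4,57.6],[0,0,0],0.4],[[19.3,-59.4,57.6],[0,0,0],0.4],[[19.3,-59.4,57.6],[0,0,0],0.4],[[19.3,-59.4,57.6],[0,0,0],0.4],[[19.3,-59.4,57.6],[0,0,0],0.4],[[19.3,-59.4,57.6],[0,0,0],0.4]]' ; python3 log.py
python3 - <<'E'
from kin import *
np.set_printoptions(precision=3,suppress=True)
D=[json.loads(l) for l in open('k.jsonl')]
R=Ro.from_euler('xyz',D[-1][2],degrees=True); T=tool(17.7,45)
print(np.degrees((T*R.inv()).as_rotvec()))
for h in(.048,.12): print(h,(np.array([.497,.27,h])+T.apply([0,0,.019])-D[-1][1])*100)
E
```

```text
clock: 5.12
eef_pos: [0.5133, 0.2211, 0.2327]
eef_rot: [133.0, -4.0, -165.9]
contact_force: [-0.5, 0.1, -0.5]
width: 0.034
5.12 [[-0.932, 24.861, -7.7, 76.618, 43.903, -21.108], [0.513, 0.221, 0.233], [133.018, -4.048, -165.854]] 0.034 [-0.5, 0.1, -0.5]
[-0.795 -4.437  3.622]
0.048 [ -2.035   6.166 -19.817]
0.12 [ -2.035   6.166 -12.617]
```

```bash

python3 -m inch '[[[-0.8,-4.4,3.6],[-0.2,0.5,-5],0.4],[[-0.8,-4.4,3.6],[-0.4,1,-10],0.4],[[-0.8,-4.4,3.6],[-0.5,1.5,-13],0.4],[[-0.8,-4.4,3.6],[-0.5,1.5,-14.8],0.4],[[-0.8,-4.4,3.6],[-0.5,1.5,-14.8],0.4],[[-0.8,-4.4,3.6],[-0.5,1.5,-14.8],0.4]]' ; python3 log.py
python3 - <<'E'
from h import *
from kin import *
np.set_printoptions(precision=3,suppress=True)
D=[json.loads(l) for l in open('k.jsonl')]
R=Ro.from_euler('xyz',D[-1][2],degrees=True); T=tool(17.7,45)
print(np.degrees((T*R.inv()).as_rotvec()),(np.array([.497,.27,.048])+T.apply([0,0,.019])-D[-1][1])*100)
a=cam('top')['frame'];cv2.imwrite('pics/p1.png',cv2.resize(a[160:265,160:300],(800,600),interpolation=cv2.INTER_CUBIC))
E
```

```text
clock: 5.88
eef_pos: [0.5094, 0.2354, 0.0848]
eef_rot: [134.9, -0.3, -162.7]
contact_force: [-0.0, -0.2, 0.0]
width: 0.0339
5.88 [[1.185, 31.269, -17.773, 56.836, 42.792, -22.283], [0.509, 0.235, 0.085], [134.897, -0.31, -162.658]] 0.0339 [-0.0, -0.2, 0.0]
[-0.005 -0.326  0.359] [-1.649  4.742 -5.019]
```

View pics/p1.png

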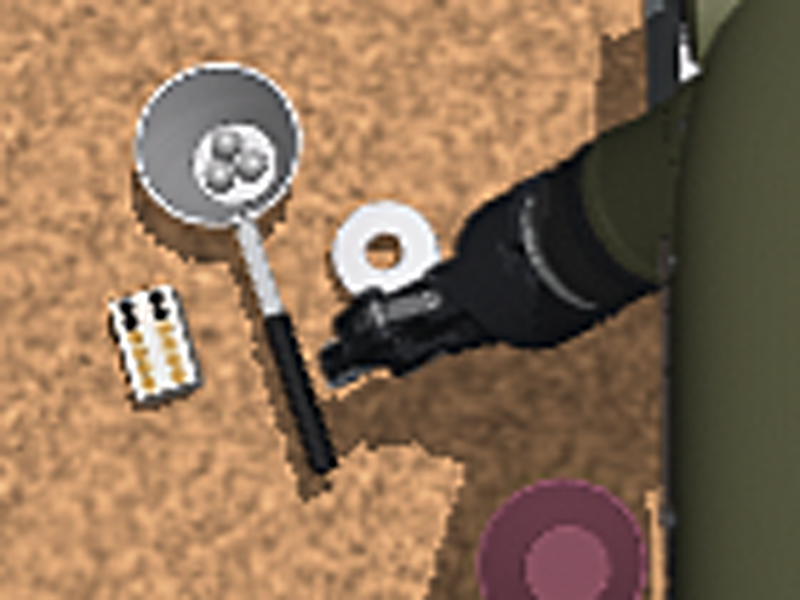

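The picture shows the fingertips at (345,360), lined up with the middle of the black grip at (298,390) and above the pulley. I move in and close.

```bash

python3 -m inch '[[[0,-0.3,0.3],[-0.4,1.2,-1.25],0.4],[[0,-0.3,0.3],[-0.8,2.4,-2.5],0.4],[[0,-0.3,0.3],[-1.2,3.6,-3.75],0.4],[[0,-0.3,0.3],[-1.6,4.7,-5],0.4],[[0,-0.3,0.3],[-1.6,4.7,-5],0.4],[[0,-0.3,0.3],[-1.6,4.7,-5],0.4]]' 70; python3 log.py
python3 -m inch '[[[0,0,0],[0,0,0],0.3],[[0,0,0],[0,0,0],0.2],[[0,0,0],[0,0,0],0.1],[[0,0,0],[0,0,0],0],[[0,0,0],[0,0,0],0],[[0,0,0],[0,0,0],0]]' 70; python3 log.py
python3 -m inch '[[[0,0,0],[0,0,0.5],0],[[0,0,0],[0,0,1],0],[[0,0,0],[0,0,1.5],0],[[0,0,0],[0,0,2],0],[[0,0,0],[0,0,2],0]]'; python3 log.py
python3 - <<'E'
from h import *
a=cam('top')['frame'];cv2.imwrite('pics/p2.png',cv2.resize(a[160:265,160:300],(800,600),interpolation=cv2.INTER_CUBIC))
E
```

```text
clock: 6.68
eef_pos: [0.4933, 0.282, 0.0343]
eef_rot: [135.0, -0.1, -162.4]
contact_force: [0.4, -0.4, -0.2]
width: 0.0344
6.67 [[5.969, 33.0, -22.908, 45.592, 43.842, -16.266], [0.493, 0.282, 0.034], [134.973, -0.072, -162.375]] 0.0344 [0.4, -0.4, -0.2]
clock: 7.42
eef_pos: [0.4926, 0.2823, 0.0334]
eef_rot: [135.0, -0.1, -162.4]
contact_force: [1.1, 0.4, 1.3]
width: 0.0122
7.42 [[6.001, 33.059, -22.976, 45.504, 43.854, -16.246], [0.493, 0.282, 0.033], [134.954, -0.123, -162.36]] 0.0122 [1.1, 0.4, 1.3]
clock: 8.05
eef_pos: [0.4926, 0.2823, 0.0538]
eef_rot: [135.0, -0.1, -162.4]
contact_force: [0.3, -0.3, -2.3]
width: 0.0126
8.05 [[6.003, 31.423, -22.344, 47.752, 43.841, -16.24], [0.493, 0.282, 0.054], [134.97, -0.11, -162.36]] 0.0126 [0.3, -0.3, -2.3]
```

View pics/p2.png

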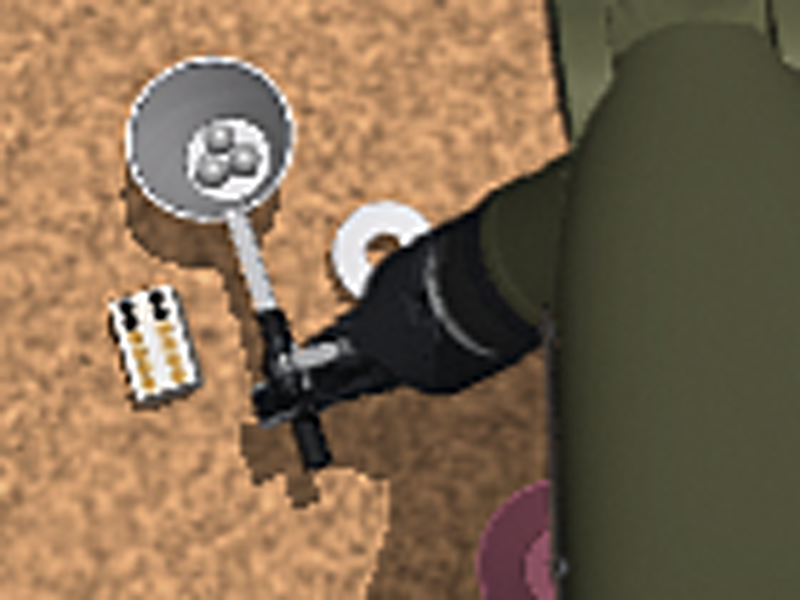

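Lifted and level, with the balls still in the cup (215,155). Next I check the cup's offset from the grip, then lift and carry.

```bash
python3 - <<'E'
from h import *
from kin import *
np.set_printoptions(precision=4,suppress=True)
c=cam('top'); S=800/140
rim=atz(c,[(160+211/S-.4,160+139/S-.4)],.0745)[0]
D=[json.loads(l) for l in open('k.jsonl')]; R=Ro.from_euler('xyz',D[-1][2],degrees=True); x=np.array(D[-1][1]); g=x-R.apply([0,0,.019])
d=rim-g; L=np.hypot(d[0],d[1]); print('rim',rim,'grip',g,L,np.degrees(np.arctan2(d[1],d[0])))
for n,C,y,z in(('A',[.545,-.088],-1.2,.155),('B',[.545,-.088],-1.2,.124),('C',[.678,-.088],-1.2,.124)):
    a=np.radians(y);gg=np.array([C[0]-L*np.cos(a),C[1]-L*np.sin(a),z]);T=tool(y,45);print(n,(gg+T.apply([0,0,.019])-x)*100,np.degrees((T*R.inv()).as_rotvec()))
E
python3 -m inch '[[[0,0,0],[0,0,1],0],[[0,0,0],[0,0,2.5],0],[[0,0,0],[0,0,4.5],0],[[0,0,0],[0,0,6.5],0],[[0,0,0],[0,0,8],0],[[0,0,0],[0,0,8.7],0],[[0,0,0],[0,0,8.7],0]]'; python3 log.py
```

```text
rim [0.6293 0.3124 0.0745] grip [0.4967 0.2695 0.0672] 0.1393592909461655 17.942893284358895
A [ -8.6697 -35.3924   8.7785] [ -0.0139  -0.1139 -18.8401]
B [ -8.6697 -35.3924   5.6785] [ -0.0139  -0.1139 -18.8401]
C [  4.6303 -35.3924   5.6785] [ -0.0139  -0.1139 -18.8401]
clock: 9.02
eef_pos: [0.4926, 0.2822, 0.1407]
eef_rot: [135.0, -0.1, -162.4]
contact_force: [-0.5, -0.9, -2.0]
width: 0.0124
9.03 [[6.002, 25.298, -18.488, 57.728, 43.837, -16.241], [0.493, 0.282, 0.141], [134.975, -0.105, -162.359]] 0.0124 [-0.5, -0.9, -2.0]
```

```bash

python3 -m inch '[[[0,0,-0.5],[-0.6,-1,0],0],[[0,0,-1.5],[-2,-3,0],0],[[0,0,-3],[-3.4,-5.5,0],0],[[0,0,-4.5],[-4.8,-8.5,0],0],[[0,0,-6],[-6.2,-11.5,0],0],[[0,0,-7.5],[-7.4,-14.5,0],0],[[0,0,-9],[-8.3,-17.5,0],0],[[0,0,-10.5],[-8.7,-20.5,0],0]]'
python3 -m inch '[[[0,0,-1.5],[0,-3,0],0],[[0,0,-3],[0,-6,0],0],[[0,0,-4.5],[0,-8.8,0],0],[[0,0,-6],[0,-11.4,0],0],[[0,0,-7.3],[0,-13.4,0],0],[[0,0,-8.3],[0,-14.9,0],0],[[0,0,-8.3],[0,-14.9,0],0],[[0,0,-8.3],[0,-14.9,0],0]]'; python3 log.py
python3 - <<'E'
from h import *
a=cam('top')['frame'];cv2.imwrite('pics/p3.png',cv2.resize(a[120:270,220:420],(800,600),interpolation=cv2.INTER_CUBIC))
E
```

```text
clock: 10.02
eef_pos: [0.4039, 0.0762, 0.1398]
eef_rot: [134.9, -0.2, -172.9]
contact_force: [0.5, 0.9, -2.3]
width: 0.0124
clock: 11.02
eef_pos: [0.4051, -0.0712, 0.1403]
eef_rot: [134.9, -0.2, 178.9]
contact_force: [-0.3, 0.4, -1.5]
width: 0.0124
11.03 [[-37.291, 24.419, -22.511, 73.773, 34.783, -45.903], [0.405, -0.071, 0.14], [134.926, -0.175, 178.855]] 0.0124 [-0.3, 0.4, -1.5]
```

View pics/p3.png

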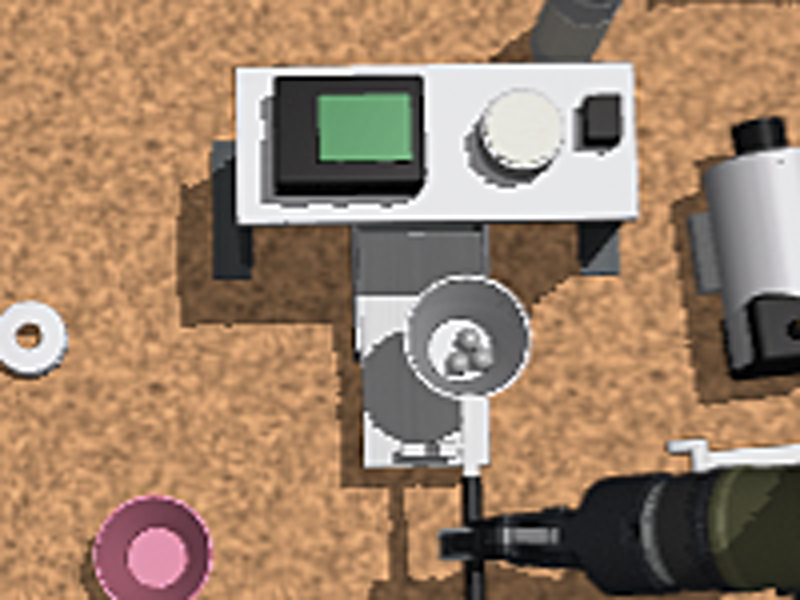

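The cup is level at (468,337), in front of the shelf, with its balls in. The tab is at (420,452). I lower it and go under.

```bash

python3 -m inch '[[[0,0,0],[0,0,-0.8],0],[[0,0,0],[0,0,-2],0],[[0,0,0],[0,0,-3],0],[[0,0,0],[0.7,0,-3],0],[[0,0,0],[2.2,0,-3],0],[[0,0,0],[4.2,0,-3],0],[[0,0,0],[6.2,0,-3],0]]'
python3 -m inch '[[[0,0,0],[2,0,0],0],[[0,0,0],[4,0,0],0],[[0,0,0],[5.6,0,0],0],[[0,0,0],[6.6,0,0],0],[[0,0,0],[7.1,0,0],0],[[0,0,0],[7.1,0,0],0],[[0,0,0],[7.1,0,0],0]]'; python3 log.py
python3 - <<'E'
from h import *
from kin import *
np.set_printoptions(precision=4,suppress=True)
D=[json.loads(l) for l in open('k.jsonl')]; R=Ro.from_euler('xyz',D[-1][2],degrees=True); x=np.array(D[-1][1]); g=x-R.apply([0,0,.019]); print('grip',g,'cup',g+.1394*np.array([1,-.02,0]))
for t in(25,5,-15,-25,-35,-45,-55,-60,-65):
    T=tool(-1.2,t); print(t,(g+T.apply([0,0,.019])-x)*100)
P=json.load(open('p.json'));print(fk(D[-1][0],*P)[0]-x)
a=cam('scene')['frame'];cv2.imwrite('pics/p4.png',cv2.resize(a[180:330,190:390],(800,600),interpolation=cv2.INTER_CUBIC))
E
```

```text
clock: 11.95
eef_pos: [0.4693, -0.0719, 0.1107]
eef_rot: [135.0, -0.1, 178.8]
contact_force: [0.1, 0.2, -2.7]
width: 0.0123
clock: 12.82
eef_pos: [0.5379, -0.0717, 0.1103]
eef_rot: [134.9, -0.2, 178.8]
contact_force: [-0.0, -0.4, -2.3]
width: 0.0126
12.82 [[-29.815, 35.097, -8.114, 72.573, 38.322, -37.652], [0.538, -0.072, 0.11], [134.945, -0.189, 178.822]] 0.0126 [-0.0, -0.4, -2.3]
grip [ 0.5376 -0.0852  0.1237] cup [ 0.677  -0.088   0.1237]
25 [-0.0064 -0.5418 -0.3798]
5 [-0.0197 -1.179  -0.5506]
-15 [-0.0335 -1.8362 -0.493 ]
-25 [-0.04   -2.1474 -0.3798]
-35 [-0.046  -2.4341 -0.2142]
-45 [-0.0514 -2.6878 -0.0013]
-55 [-0.0558 -2.9006  0.2524]
-60 [-0.0577 -2.9897  0.3922]
-65 [-0.0593 -3.0662  0.5392]
[-0.  0.  0.]
```

View pics/p4.png

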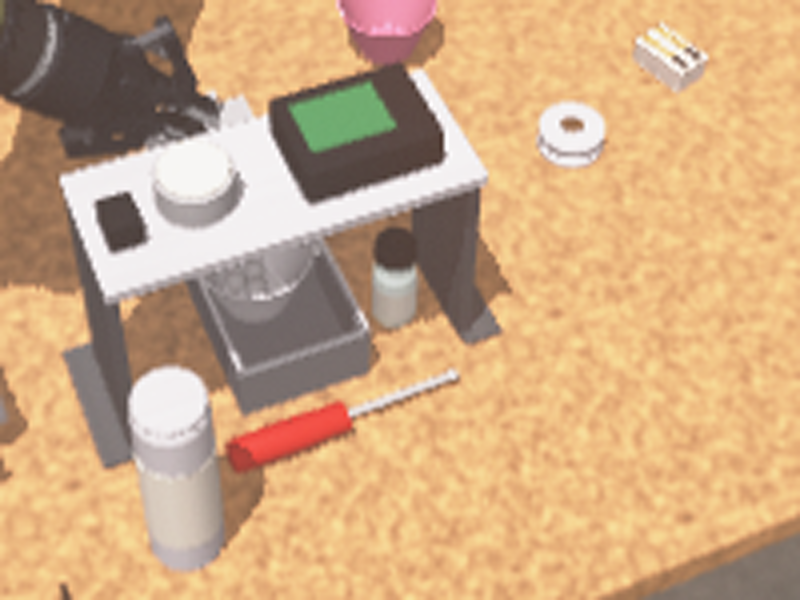

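Seen from behind, the cup hangs over the box's rear compartment (262,275), clear of the jar (395,280) and the shelf. I start rolling, and check the box position from this view.

```bash
python3 - <<'E'
from h import *
c=cam('scene'); print(atz(c,[(190+245/4-.4,180+372/4-.4),(190+368/4-.4,180+322/4-.4)],.05), 'expect .72,-.119 / .722,-.019')
E
python3 -m inch '[[[-5,0.1,0],[0,-0.12,-0.11],0],[[-13,0.25,0],[0,-0.33,-0.26],0],[[-23,0.45,0],[0,-0.61,-0.41],0],[[-33,0.65,0],[0,-0.92,-0.51],0],[[-43,0.9,0],[0,-1.25,-0.55],0],[[-52,1.1,0],[0,-1.57,-0.54],0],[[-60,1.25,0],[0,-1.84,-0.49],0]]'; python3 log.py
```

```text
[[ 0.72377003 -0.11339137  0.05      ]
 [ 0.71801925 -0.01581088  0.05      ]] expect .72,-.119 / .722,-.019
clock: 13.8
eef_pos: [0.5381, -0.0895, 0.1063]
eef_rot: [-164.9, -0.0, 178.7]
contact_force: [0.1, -0.3, -2.4]
width: 0.0126
13.8 [[-0.335, 17.099, -22.637, 50.545, -15.136, 0.959], [0.538, -0.09, 0.106], [-164.862, -0.03, 178.74]] 0.0126 [0.1, -0.3, -2.4]
```

```bash

python3 -m inch '[[[-4,0.1,0],[0,-0.13,0.03],0],[[-8,0.2,0],[0,-0.25,0.09],0],[[-12,0.25,0],[0,-0.37,0.14],0],[[-16,0.35,0],[0,-0.49,0.21],0],[[-20,0.4,0],[0,-0.6,0.28],0],[[-24,0.5,0],[0,-0.7,0.36],0],[[-28,0.6,0],[0,-0.8,0.45],0],[[-32,0.65,0],[0,-0.89,0.54],0]]'
python3 -m inch '[[[-4,0.1,0],[0,-0.08,0.1],0],[[-8,0.15,0],[0,-0.16,0.2],0],[[-12,0.25,0],[0,-0.24,0.32],0],[[-16,0.35,0],[0,-0.3,0.44],0],[[-16,0.35,0],[0,-0.3,0.44],0],[[-16,0.35,0],[0,-0.3,0.44],0],[[-16,0.35,0],[0,-0.3,0.44],0],[[-16,0.35,0],[0,-0.3,0.44],0]]'; python3 log.py
python3 - <<'E'
from h import *
a=cam('scene')['frame'];cv2.imwrite('pics/p5.png',cv2.resize(a[180:330,190:390],(800,600),interpolation=cv2.INTER_CUBIC))
E
```

```text
clock: 14.8
eef_pos: [0.5378, -0.0987, 0.1106]
eef_rot: [-133.0, -0.1, 178.6]
contact_force: [-0.5, -0.6, -1.6]
width: 0.0126
clock: 15.8
eef_pos: [0.5385, -0.1022, 0.1158]
eef_rot: [-117.1, 0.1, 178.6]
contact_force: [-0.1, -0.6, -1.5]
width: 0.0125
15.8 [[19.427, 39.508, -14.179, 71.049, -56.368, 39.879], [0.538, -0.102, 0.116], [-117.075, 0.082, 178.626]] 0.0125 [-0.1, -0.6, -1.5]
```

View pics/p5.png

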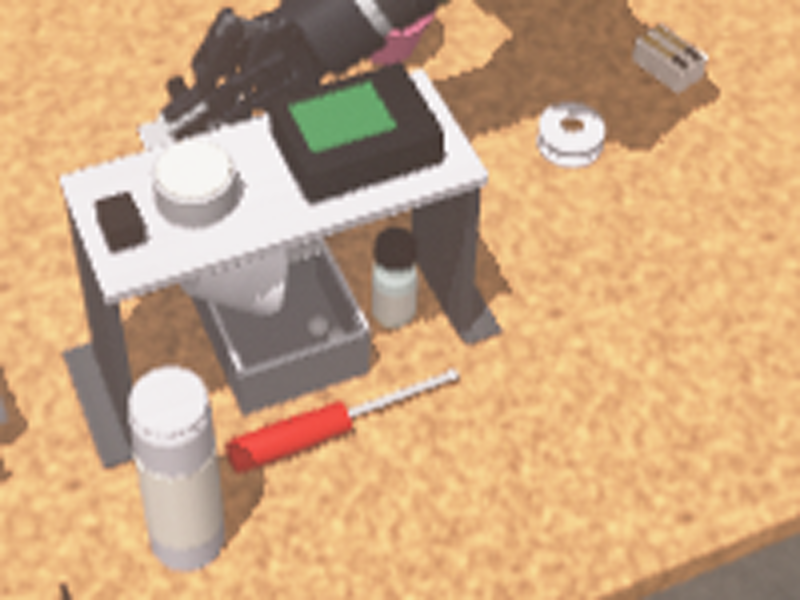

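At least one ball is in the compartment at (320,325), and the others may be behind the cup. The measured weight dropped by about 0.7 N, more than the three balls together. I roll back, withdraw and look into both.

```bash

python3 -m inch '[[[10,-0.2,0],[0,0.18,-0.28],0],[[20,-0.4,0],[0,0.4,-0.53],0],[[30,-0.6,0],[0,0.66,-0.73],0],[[40,-0.9,0],[0,0.95,-0.89],0],[[50,-1.1,0],[0,1.27,-0.98],0],[[60,-1.3,0],[0,1.6,-1.03],0],[[70,-1.5,0],[0,1.93,-1.03],0],[[80,-1.7,0],[0,2.25,-0.96],0]]'
python3 -m inch '[[[10,-0.2,0],[0,0.31,0.12],0],[[20,-0.4,0],[0,0.58,0.29],0],[[28,-0.6,0],[0,0.79,0.48],0],[[28,-0.6,0],[0,0.79,0.48],0],[[28,-0.6,0],[-2,0.79,0.48],0],[[28,-0.6,0],[-4,0.79,0.48],0],[[28,-0.6,0],[-7,0.79,0.48],0],[[28,-0.6,0],[-10,0.79,0.48],0]]'
python3 -m inch '[[[0,0,0],[-2,0,0],0],[[0,0,0],[-3.6,0,0],0],[[0,0,0],[-3.6,0,1.5],0],[[0,0,0],[-3.6,0,3],0],[[0,0,0],[-3.6,0,3],0],[[0,0,0],[-3.6,0,3],0]]'; python3 log.py
python3 - <<'E'
from h import *
a=cam('scene')['frame'];b=cam('top')['frame']
o=np.hstack([cv2.resize(a[205:285,230:310],(400,400),interpolation=cv2.INTER_CUBIC),cv2.resize(b[150:270,270:390],(400,400),interpolation=cv2.INTER_CUBIC)]);cv2.imwrite('pics/p6.png',o)
E
```

```text
clock: 16.85
eef_pos: [0.5386, -0.0801, 0.1071]
eef_rot: [162.8, 0.0, 178.7]
contact_force: [-0.6, 0.0, -3.2]
width: 0.0123
clock: 17.85
eef_pos: [0.4377, -0.0715, 0.111]
eef_rot: [135.2, -0.0, 178.9]
contact_force: [0.2, -0.5, -1.2]
width: 0.0123
clock: 18.6
eef_pos: [0.4029, -0.0719, 0.1404]
eef_rot: [135.0, -0.1, 178.8]
contact_force: [-0.7, -0.5, -1.7]
width: 0.0123
18.6 [[-37.506, 24.21, -22.773, 73.71, 34.679, -46.102], [0.403, -0.072, 0.14], [135.004, -0.078, 178.833]] 0.0123 [-0.7, -0.5, -1.7]
```

View pics/p6.png

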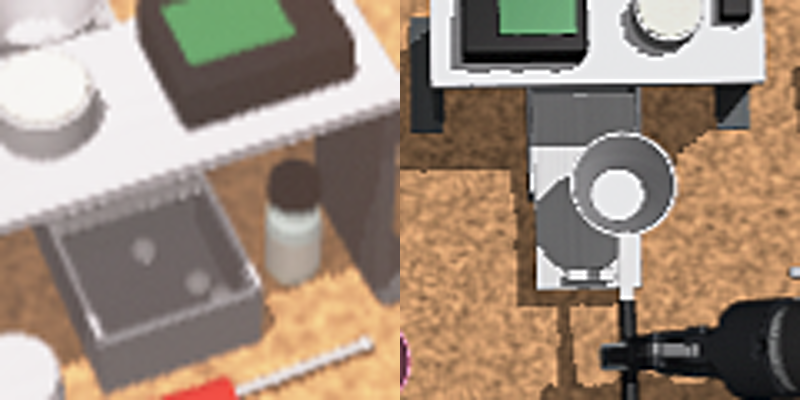

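The cup is empty (right, 615,193). Two balls are clear in the compartment (145,250; 198,280), and the third is probably by the wall near (217,290), which I'll check enlarged. Next I return the cup to its original spot, reversing the path.

```bash

python3 -m inch '[[[0,0,1.5],[0,2,0],0],[[0,0,3.5],[0,5,0],0],[[0,0,5.5],[0,8.5,0],0],[[0,0,7],[0,12,0],0],[[0,0,8.5],[0.4,15.5,0],0],[[0,0,10],[1.5,19,0],0],[[0,0,11.5],[3,22.5,0],0],[[0,0,13],[4.6,25.5,0],0]]' 
python3 -m inch '[[[0,0,1.5],[1.6,3,0],0],[[0,0,3],[2.9,5.7,0],0],[[0,0,4.6],[3.8,8,0],0],[[0,0,5.8],[4.3,9.4,0],0],[[0,0,5.8],[4.35,9.9,0],0],[[0,0,5.8],[4.35,9.9,-1.5],0],[[0,0,5.8],[4.35,9.9,-4],0],[[0,0,5.8],[4.35,9.9,-6.5],0]]';python3 log.py
python3 - <<'E'
from h import *
a=cam('scene')['frame'][210:285,232:307].astype(float)
a=np.clip((a-50)*1.6,0,255).astype(np.uint8)
b=cam('top')['frame'][160:265,160:300]
cv2.imwrite('pics/p7.png',np.hstack([cv2.resize(a,(420,420),interpolation=cv2.INTER_CUBIC),cv2.resize(b,(380,420),interpolation=cv2.INTER_CUBIC)]))
E
```

```text
clock: 19.7
eef_pos: [0.4482, 0.1847, 0.1399]
eef_rot: [134.9, -0.2, -168.1]
contact_force: [0.9, -0.1, -1.4]
width: 0.0124
clock: 20.7
eef_pos: [0.4913, 0.2813, 0.0738]
eef_rot: [135.0, -0.2, -162.5]
contact_force: [-0.3, -0.2, -2.6]
width: 0.0125
20.7 [[5.918, 29.753, -21.856, 49.942, 43.819, -16.194], [0.491, 0.281, 0.074], [134.985, -0.178, -162.473]] 0.0125 [-0.3, -0.2, -2.6]
```

View pics/p7.png

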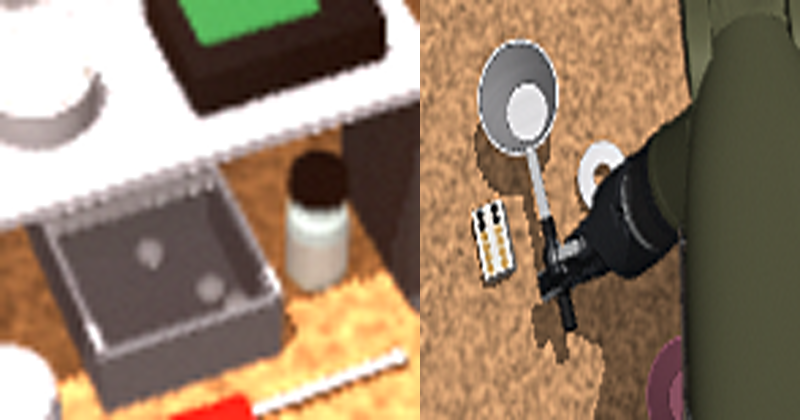

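The cup is level and empty. The third ball shows beside the second at about (235,297), by the compartment wall. I lower the cup to the bench.

```bash

python3 -m inch '[[[0,0,0],[0,0,-1.5],0],[[0,0,0],[0,0,-2.7],0],[[0,0,0],[0,0,-3.4],0],[[0,0,0],[0,0,-3.7],0],[[0,0,0],[0,0,-3.9],0],[[0,0,0],[0,0,-4],0],[[0,0,0],[0,0,-4],0],[[0,0,0],[0,0,-4],0]]';python3 log.py
```

```text
clock: 21.8
eef_pos: [0.4921, 0.2824, 0.0357]
eef_rot: [135.0, -0.1, -162.4]
contact_force: [-0.9, -0.7, -0.1]
width: 0.0122
21.8 [[6.015, 32.798, -23.051, 45.614, 43.871, -16.193], [0.492, 0.282, 0.036], [134.952, -0.082, -162.387]] 0.0122 [-0.9, -0.7, -0.1]
```

```bash

python3 -m inch '[[[0,0,0],[0,0,-0.1],0],[[0,0,0],[0,0,-0.1],0]]'
python3 -m inch '[[[0,0,0],[0,0,-0.07],0],[[0,0,0],[0,0,-0.07],0]]';python3 log.py
```

```text
clock: 22.05
eef_pos: [0.4919, 0.2824, 0.0346]
eef_rot: [134.9, -0.1, -162.4]
contact_force: [-0.6, 0.5, 0.8]
width: 0.0124
clock: 22.3
eef_pos: [0.4918, 0.2825, 0.0339]
eef_rot: [134.9, -0.1, -162.4]
contact_force: [-2.0, 0.3, 1.3]
width: 0.0126
22.3 [[6.016, 32.948, -23.116, 45.436, 43.895, -16.196], [0.492, 0.283, 0.034], [134.922, -0.112, -162.389]] 0.0126 [-2.0, 0.3, 1.3]
```

```bash

python3 -m inch '[[[0,0,0],[0,0,0],0.15],[[0,0,0],[0,0,0],0.25],[[0,0,0],[0,0,0],0.4],[[0,0,0],[0,0,0],0.4],[[0,0,0],[0.4,-1.2,1.25],0.4],[[0,0,0],[0.8,-2.4,2.5],0.4],[[0,0,0],[1.2,-3.6,3.75],0.4],[[0,0,0],[2,-5.9,6.2],0.4]]'
python3 -m inch '[[[0,0,0],[0,0,5],0.2],[[0,0,0],[0,0,10],0],[[0,0,0],[0,0,12],0],[[0,0,0],[0,0,12],0]]';python3 log.py
python3 - <<'E'
from h import *
from kin import *
np.set_printoptions(precision=4,suppress=True)
c=cam('top'); cv2.imwrite('pics/p8.png',cv2.resize(c['frame'][120:270,160:360],(800,600),interpolation=cv2.INTER_CUBIC))
E
```

```text
clock: 23.3
eef_pos: [0.5109, 0.2232, 0.0956]
eef_rot: [134.9, -0.2, -162.3]
contact_force: [0.3, -0.7, 0.0]
width: 0.0343
clock: 23.8
eef_pos: [0.5129, 0.2233, 0.2171]
eef_rot: [135.0, 0.1, -162.4]
contact_force: [-0.7, 0.5, -0.5]
width: 0.0001
23.8 [[0.024, 24.068, -9.6, 73.052, 42.386, -24.135], [0.513, 0.223, 0.217], [135.023, 0.082, -162.398]] 0.0001 [-0.7, 0.5, -0.5]
```

View pics/p8.png

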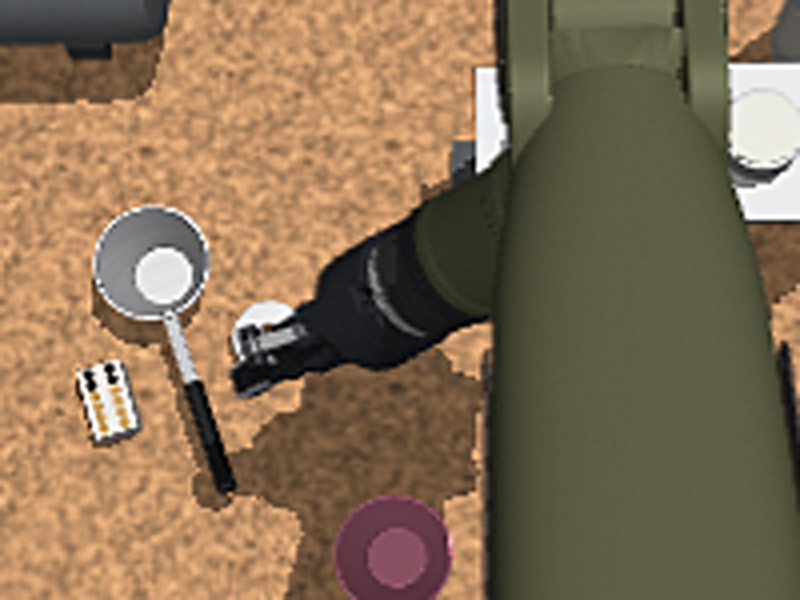

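The cup stands upright, empty and released at its original spot (150,262). Next I compute the turn to point the tool down in front of the cover tab.

```bash
python3 - <<'E'
from kin import *
np.set_printoptions(precision=2,suppress=True)
P=json.load(open('p.json'));D=[json.loads(l) for l in open('k.jsonl')]; R=Ro.from_euler('xyz',D[-1][2],degrees=True); x=np.array(D[-1][1]); T=tool(-1.2,0)
print(np.degrees((T*R.inv()).as_rotvec()), (np.array([.42,-.066,.19])-x)*100)
q=D[-1][0]
for X in([.42,-.066,.19],[.42,-.066,.066],[.55,-.066,.066]): q,c=ik(np.array(X),T,*P,q); print(q,c)
E
```

```text
[-44.72  -6.37 -17.86] [ -9.29 -28.93  -2.71]
[ -8.93   0.47 -29.06  60.47   0.    -7.73] 3.984461619856268e-24
[ -8.93   7.61 -39.4   42.99   0.    -7.73] 2.8084512371308143e-19
[ -6.84  20.06 -22.72  47.23  -0.    -5.64] 2.734985173195156e-19
```

```bash

python3 -m inch '[[[-44.7,-6.4,-17.9],[-2,-5,0],0],[[-44.7,-6.4,-17.9],[-4,-10,0],0],[[-44.7,-6.4,-17.9],[-6,-15,0],0],[[-44.7,-6.4,-17.9],[-8,-20,0],0],[[-44.7,-6.4,-17.9],[-9.3,-25,0],0],[[-44.7,-6.4,-17.9],[-9.3,-28.9,-2.7],0],[[-44.7,-6.4,-17.9],[-9.3,-28.9,-2.7],0],[[-44.7,-6.4,-17.9],[-9.3,-28.9,-2.7],0]]';python3 log.py
python3 - <<'E'
from h import *
a=cam('scene')['frame'];b=cam('top')['frame']
a=np.clip((a[180:285,190:330].astype(float)-30)*1.3,0,255).astype(np.uint8)
o=np.hstack([cv2.resize(a,(400,300),interpolation=cv2.INTER_CUBIC),cv2.resize(b[160:250,270:390],(400,300),interpolation=cv2.INTER_CUBIC)]);cv2.imwrite('pics/p9.png',o)
E
```

```text
clock: 24.85
eef_pos: [0.4182, -0.0654, 0.1878]
eef_rot: [179.9, -0.2, 178.6]
contact_force: [0.5, -0.6, 0.5]
width: -0.0
24.85 [[-8.958, 0.557, -29.276, 60.396, 0.096, -7.563], [0.418, -0.065, 0.188], [179.875, -0.214, 178.606]] -0.0 [0.5, -0.6, 0.5]
```

View pics/p9.png

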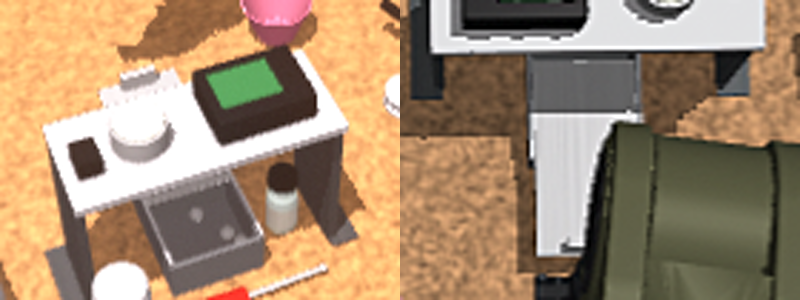

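The tab shows in the scene crop at about (140,75), the cover's front is in front of the shelf, and the balls are in the compartment. I check the tab position and descend in front of it.

```bash
python3 - <<'E'
from h import *
c=cam('scene');S=400/140
print(atz(c,[(190+u/S-.4,180+v/S-.4) for u,v in((122,77),(158,70))],.078))
E
python3 -m inch '[[[0,0,0],[0,0,-3],0],[[0,0,0],[0,0,-6],0],[[0,0,0],[0,0,-9],0],[[0,0,0],[0,0,-11.3],0],[[0,0,0],[0,0,-12.2],0],[[0,0,0],[0,0,-12.2],0]]'
python3 -m inch '[[[0,0,0],[1,0,0],0],[[0,0,0],[2,0,0],0],[[0,0,0],[2.5,0,0],0],[[0,0,0],[3,0,0],0],[[0,0,0],[3.5,0,0],0],[[0,0,0],[4,0,0],0],[[0,0,0],[4.5,0,0],0],[[0,0,0],[5,0,0],0]]';python3 log.py
```

```text
[[ 0.48282186 -0.08406077  0.078     ]
 [ 0.48849551 -0.04353724  0.078     ]]
clock: 25.75
eef_pos: [0.4189, -0.0653, 0.0667]
eef_rot: [179.9, -0.1, 178.7]
contact_force: [-0.7, -0.1, 0.3]
width: -0.0004
clock: 26.75
eef_pos: [0.4684, -0.0657, 0.0665]
eef_rot: [179.9, -0.2, 178.6]
contact_force: [-1.6, -0.4, 1.5]
width: 0.0001
26.75 [[-8.02, 12.433, -33.268, 44.477, 0.054, -6.654], [0.468, -0.066, 0.067], [179.926, -0.171, 178.634]] 0.0001 [-1.6, -0.4, 1.5]
```

```bash

python3 -m inch '[[[0,0,0],[0.7,0,0],0],[[0,0,0],[1.4,0,0],0],[[0,0,0],[2.1,0,0],0],[[0,0,0],[2.8,0,0],0],[[0,0,0],[3.5,0,0],0],[[0,0,0],[4.2,0,0],0],[[0,0,0],[4.9,0,0],0],[[0,0,0],[5.5,0,0],0]]'
python3 -m inch '[[[0,0,0],[0.3,0,0],0],[[0,0,0],[0.6,0,0],0],[[0,0,0],[0.9,0,0],0],[[0,0,0],[1.1,0,0],0]]';python3 log.py
```

```text
clock: 27.75
eef_pos: [0.5243, -0.0656, 0.0667]
eef_rot: [179.9, -0.1, 178.6]
contact_force: [-1.8, -1.7, -0.4]
width: 0.0004
clock: 28.25
eef_pos: [0.535, -0.0657, 0.0667]
eef_rot: [179.9, -0.1, 178.6]
contact_force: [-1.9, -1.5, -0.8]
width: 0.0001
28.25 [[-7.041, 18.676, -24.623, 46.805, 0.073, -5.681], [0.535, -0.066, 0.067], [179.917, -0.096, 178.64]] 0.0001 [-1.9, -1.5, -0.8]
```

```bash

for i in 1; do python3 -m inch '[[[0,0,0],[0.15,0,0],0],[[0,0,0],[0.3,0,0],0]]'|grep -E 'pos|force'; done
python3 -m inch '[[[0,0,0],[0.15,0,0],0],[[0,0,0],[0.3,0,0],0]]'|grep -E 'pos|force'
```

```text
eef_pos: [0.5379, -0.0657, 0.0667]
contact_force: [-3.0, -1.5, -1.4]
eef_pos: [0.541, -0.0657, 0.0667]
contact_force: [-1.3, -1.5, 0.1]
```

```bash

python3 -m inch '[[[0,0,0],[0.1,0,0],0],[[0,0,0],[0.2,0,0],0]]'|grep -E 'pos|force'
python3 -m inch '[[[0,0,0],[0.1,0,0],0],[[0,0,0],[0.2,0,0],0]]'|grep -E 'pos|force'
```

```text
eef_pos: [0.5429, -0.0657, 0.0667]
contact_force: [-1.9, -2.8, -1.2]
eef_pos: [0.5438, -0.0657, 0.0666]
contact_force: [-7.5, -2.1, 4.7]
```

```bash

python3 -m inch '[[[0,0,0],[0.1,0,0],0],[[0,0,0],[0.2,0,0],0]]'|grep -E 'pos|force'
```

```text
eef_pos: [0.5439, -0.0657, 0.0665]
contact_force: [-12.4, -1.7, 9.7]
```

It stops at the end: the position stalled while the force rose to 12 N. I back off, rise clear and look.

```bash

python3 -m inch '[[[0,0,0],[-0.5,0,0],0],[[0,0,0],[-2,0,0],0],[[0,0,0],[-5,0,0],0],[[0,0,0],[-8,0,0],0],[[0,0,0],[-10,0,4],0],[[0,0,0],[-12,0,9],0],[[0,0,0],[-12,0,14],0],[[0,0,0],[-12,0,18],0]]'
python3 -m inch '[[[0,0,0],[0,-6,0],0],[[0,0,0],[0,-12,0],0],[[0,0,0],[-2,-18,0],0],[[0,0,0],[-4,-24,0],0],[[0,0,0],[-6,-30,0],0],[[0,0,0],[-6,-30,0],0],[[0,0,0],[-6,-30,0],0]]'; python3 log.py
python3 - <<'E'
from h import *
a=cam('scene')['frame'];b=cam('top')['frame']
o=np.hstack([cv2.resize(a[140:340,180:400],(400,400),interpolation=cv2.INTER_CUBIC),cv2.resize(b[110:290,160:400],(400,300),interpolation=cv2.INTER_CUBIC)[:, :].repeat(1,0) if 0 else cv2.copyMakeBorder(cv2.resize(b[110:290,160:400],(400,300),interpolation=cv2.INTER_CUBIC),0,100,0,0,0)]);cv2.imwrite('pics/p10.png',o)
E
```

```text
clock: 30.5
eef_pos: [0.4268, -0.0655, 0.2491]
eef_rot: [179.9, 0.1, 178.6]
contact_force: [0.6, 0.8, -0.2]
width: 0.0001
clock: 31.38
eef_pos: [0.3666, -0.3653, 0.2466]
eef_rot: [179.9, -0.1, 178.6]
contact_force: [0.9, 0.8, 0.4]
width: -0.0001
31.38 [[-44.927, 8.846, -12.327, 68.96, 0.037, -43.508], [0.367, -0.365, 0.247], [179.881, -0.071, 178.581]] -0.0001 [0.9, 0.8, 0.4]
```

View pics/p10.png

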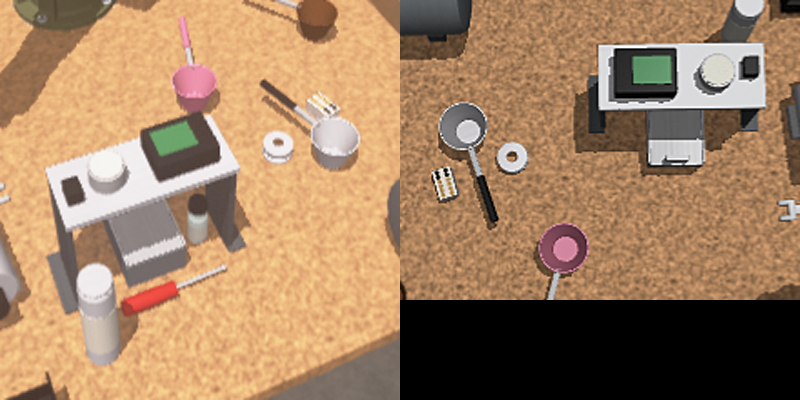

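The cover reaches the box's rear edge (scene 155,255). The cup is upright at (335,143), the bystanders are in place and no stray balls are visible.

```bash
python3 -c "
from plant import finish_job; print(finish_job())"
```

```text
the job is handed in; nothing more can be done
None
```

I poured the three balls into the rear compartment under the shelf, stood the empty cup upright on its original spot, and pushed the cover shut by its tab. The job was handed in at about 31 s with the arm clear.

- **Cup:** the later pictures show it upright and empty.
- **Balls:** two were clearly visible in the compartment before closing. The third was only a faint blob by the wall, next to the second. No stray balls were visible in the final pictures, which did not cover the whole bench.
- **Cover:** it stalled at its stop with 12 N on the tool, and the last picture shows it reaching the rear edge of the box.
- **Surroundings:** the bystanders visible in the last picture looked unmoved, and no forces suggested contact with the shelf.
- **Small disagreements:** the two cameras' box positions differed by about 5 mm. The held grip read about 12.5 mm wide against the stated 14 mm. Neither affected the job.

I viewed 13 pictures, over the budget of 10 and its allowance of one or two more.

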